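Build the pigment sieve stack on its receiver pan

TASK

Get the brass sieve set ready for sifting pigment: on the receiver pan, where it stands on the grinding slab, put the fine sieve, then the medium, then the coarse one, and last the knobbed lid, one piece at a time from the bottom up. Lower each piece without dropping it until its skirt is fully home and level in the rim below. Leave the pan where it is, and do not disturb the small glass and the jars around.

Things in the scene. Friction and masses are not known exactly. Their poses are not given: they have to be found in the camera images.
- receiver_pan: Receiver pan of the sieve set: round brass pan with a smooth solid floor and no mesh, 60 mm outside (62 over the bead), 55 inside, 24 high, 0.3 kg, loose on the stone grinding slab (slab top 16 mm above the table). Origin: centre of its underside, z up its axis. When home in it, the fine sieve's origin is 16 mm above the pan's.
- sieve_fine: Fine sieve, closest mesh (like dark grey cloth): round brass frame 60 mm outside (62 over beads), 24 high; grip it round the frame from above. Origin: centre of its underside, z up its axis. 8 mm up is a shoulder; below it a skirt 52 wide, tapered to 45 at the foot, drops into the rim below (55 inside) until the shoulder rests on it. The medium sieve's origin comes 16 mm above this one's.
- sieve_medium: Medium sieve: round brass frame like the fine sieve's (60 mm outside, same shoulder, skirt and rim), but 29 mm high, dark mesh wires 6 mm apart; grip it round the frame from above. Origin: centre of its underside, z up its axis. When home, the coarse sieve's origin is 21 mm above this one's.
- sieve_coarse: Coarse sieve: round brass frame like the fine sieve's (60 mm outside, same shoulder, skirt and rim), but 34 mm high, dark mesh wires 13 mm apart so that one sees through; grip it round the frame from above. Origin: centre of its underside, z up its axis. When home, the lid's origin is 26 mm above this one's.
- sieve_lid: Lid of the sieve set: brass disc 60 mm wide with the same 8 mm skirt below and a turned knob on top, 38 mm high over all; the knob's head is 22 mm wide from 21 to 35 mm above the underside: grip it there from above. Origin: centre of its underside, z up its axis. 
- glass_cup: Small open drinking glass with dried paint in it, 63 mm wide, 40 mm high, standing among the sieves; not part of the set, leave it. Origin: centre of its underside.
- wide_jar: Low wide glass jar with a speckled grey screw lid and yellow contents, 75 mm wide, 47 mm high, on the table behind the slab to the right; leave it. Origin: centre of its underside.
- small_jar: Small glass jar with a black lid, 41 mm wide, 50 mm high, on the table close to the left edge of the slab; leave it. Origin: centre of its underside.
- ochre_jar: Open glass jar of ochre pigment, 57 mm wide, 88 mm high, on the table to the right of the slab; leave it. Origin: centre of its underside.
- the_arm_lamp: Work lamp behind the slab, fixed, an obstacle only. Origin on the table under its elbow. From there a lower arm runs level to a small base 0.24 m to the right (-y), 60 to 122 mm above the table, no nearer the robot than 25 mm before the origin in x; an upper arm rises to the left to a blue-grey head 0.25 to 0.32 m above the table, 0.03 to 0.27 m left of the origin.

How it is judged:
On the way, in this order (a step that is already met when the one before it is completed fails the run):
1. the fine sieve sits home in the rim of the receiver pan, let go (horizontal distance between sieve_fine and receiver_pan below 0.004 m and z of sieve_fine in the frame of receiver_pan between 0.013 and 0.0185 m and angle between sieve_fine's own z axis and vertical below 0.06 rad and contact force between the fingers and sieve_fine below 0.1 N), for 0.2 s.
2. the medium sieve sits home in the rim of the fine sieve, let go (horizontal distance between sieve_medium and sieve_fine below 0.004 m and z of sieve_medium in the frame of sieve_fine between 0.013 and 0.0185 m and angle between sieve_medium's own z axis and vertical below 0.06 rad and contact force between the fingers and sieve_medium below 0.1 N), for 0.2 s.
3. the coarse sieve sits home in the rim of the medium sieve, let go (horizontal distance between sieve_coarse and sieve_medium below 0.004 m and z of sieve_coarse in the frame of sieve_medium between 0.018 and 0.0235 m and angle between sieve_coarse's own z axis and vertical below 0.06 rad and contact force between the fingers and sieve_coarse below 0.1 N), for 0.2 s.
4. the lid sits home in the rim of the coarse sieve, let go (horizontal distance between sieve_lid and sieve_coarse below 0.004 m and z of sieve_lid in the frame of sieve_coarse between 0.023 and 0.0285 m and angle between sieve_lid's own z axis and vertical below 0.06 rad and contact force between the fingers and sieve_lid below 0.1 N), for 0.2 s.
At the end, for the whole second after the job is handed in: From the bottom up: receiver pan within 30 mm of where it stood, fine sieve, medium sieve, coarse sieve, lid; each within 4 mm of the axis of the piece below, its shoulder on the rim below (within 2.5 mm), level within 0.06 rad, all let go and at rest (horizontal distance between sieve_fine and receiver_pan below 0.004 m and z of sieve_fine in the frame of receiver_pan between 0.013 and 0.0185 m and angle between each of sieve_fine, sieve_medium, sieve_coarse, sieve_lid, receiver_pan's own z axis and vertical below 0.06 rad and horizontal distance between sieve_medium and sieve_fine below 0.004 m and z of sieve_medium in the frame of sieve_fine between 0.013 and 0.0185 m and horizontal distance between sieve_coarse and sieve_medium below 0.004 m and z of sieve_coarse in the frame of sieve_medium between 0.018 and 0.0235 m and horizontal distance between sieve_lid and sieve_coarse below 0.004 m and z of sieve_lid in the frame of sieve_coarse between 0.023 and 0.0285 m and distance of receiver_pan from where it was at the start of the episode below 0.03 m and linear speed of each of receiver_pan, sieve_fine, sieve_medium, sieve_coarse, sieve_lid below 0.01 m/s); the robot touches nothing.
It fails at once if the small glass or one of the three loose jars pushed more than 30 mm or knocked over (distance of any of glass_cup, ochre_jar, wide_jar, small_jar from where it was at the start of the episode above 0.03 m or angle between any of glass_cup, ochre_jar, wide_jar, small_jar's own z axis and vertical above 0.5 rad).
It fails at once if a piece let go in the air more than a centimetre above its seat instead of lowered into the rim ((horizontal distance between sieve_fine and receiver_pan below 0.03 m and z of sieve_fine in the frame of receiver_pan above 0.029 m and contact force between the fingers and sieve_fine below 0.05 N) or (horizontal distance between sieve_medium and sieve_fine below 0.03 m and z of sieve_medium in the frame of sieve_fine above 0.029 m and contact force between the fingers and sieve_medium below 0.05 N) or (horizontal distance between sieve_coarse and sieve_medium below 0.03 m and z of sieve_coarse in the frame of sieve_medium above 0.034 m and contact force between the fingers and sieve_coarse below 0.05 N) or (horizontal distance between sieve_lid and sieve_coarse below 0.03 m and z of sieve_lid in the frame of sieve_coarse above 0.039 m and contact force between the fingers and sieve_lid below 0.05 N)).
It also fails if it takes over 120 s, if anything falls off the work surface, if the arm or the gripper's body presses on something with over 40 N, if the wrist force passes 120 N, or if a joint passes its speed limit or range.

ROBOT

A 7-joint arm with a two-finger parallel gripper is mounted at the origin on a cart in front of the work surface, level with it; the furniture and walls round the work are solid. World frame = base frame: x ahead of the robot, y to its left, z up, the work surface at z = 0. Lengths are in m, angles in rad, forces in N, time in s.
With the tool pointing down it reaches from about 0.4 to 0.9 m from the base axis. Payload 5.5 kg.
Tool frame: the origin (TCP) lies on the front face of the gripper's body, between the roots of the fingers; the fingertips stand 66 mm ahead of it and the grasp point (between the pads) lies 47 mm ahead of it; z points along the fingers, y is the line along which they close (so a half turn about z gives the same grasp; the last joint's range is limited). The gripper opens to 92 mm and grips with 3 to 60 N. Pads are 19 mm wide; open, the fingers measure 130 mm over their backs; the gripper's body (75 mm by 190 mm) begins 47 mm behind the grasp point.
Start: joints at [-1.079, 0.501, -0.427, 1.55, 0.221, 1.138, -0.21], TCP at [0.147, 0.633, 0.292] pointing down, gripper open.
Joint ranges: [-2.88, 2.88], [-0.31, 2.03], [-1.54, 1.56], [0.2, 2.42], [-1.41, 4.55], [0.19, 2.02], [-2.57, 2.57]. Speed limits (rad/s): [2.57, 2.57, 3.14, 3.14, 3.14, 3.14, 3.14].

INTERFACE

Orientations are given as a unit quaternion [w, x, y, z].
In Python, from plant import env gives the robot as it stands.
- The arm moves only by the shell command python3 -m pendant 'ROWS'. ROWS is text: rows parted by semicolons, each of 7 numbers parted by spaces: the closure, from 0 (fully open) to 1 (shut), then the shift along the tool's x, y, z in cm, then the turn, a rotation vector about the tool's x, y, z in rad. In form: hand dx dy dz wx wy wz; .... A call has exactly 8 rows; each row shifts and turns the commanded pose from where the row before left it, along the tool's axes as they then stand; what a row does not reach is not made up. A row lasts 1/12 s, in which the tool goes at most 41.7 mm and 7.16 degrees, less where a joint would pass 70% of its speed; a pose out of reach is approached as far as the arm can. A call is refused whole if a number of a shift passes 4.17 or a number of a turn 0.125, either way. A call with a gripper value outside its range is refused whole. The fingers move at their own pace and stop on an object; the grip force is fixed at half the most. Time passes only in rows, so rows that do not move let the fingers close, or fill a call up. It gives the time, the measured TCP pose, the force, the opening and the grip force at its end, in the units of the state.
- env.get_state(): the state, without advancing time (a new reading comes with each control period).
- env.read_camera(name): name is "scene" or "side" or "wrist"; returns the picture (384x512x3 uint8, red, green, blue); there is no depth.
- env.camera_info(name): a dict with "K" (3x3 intrinsics, pixels), "extrinsics" (4x4, takes a point from camera to world coordinates); the wrist camera has in their place "T_tool_cam" (4x4, takes a point from camera to tool coordinates, whose origin is the TCP and whose axes are the flange's). Camera axes: x right, y up, looking along -z (the intrinsics and any distortion apply to the point x, -y, -z); pixel columns grow to the right and rows downward; lengths in m; the calibration is good to about 2 mm. A picture is of the moment at which its call begins: read the wrist's pose just before it. camera_info takes no time and is no camera call.
- env.finish_job(): hands the job in; it is judged then, once.
The state is a dict: "t": time; "qpos": joint angles; "joint_vel": joint speeds; "tau": joint torques, N m; "position": TCP position; "eef_rot": TCP orientation; "ft_force": force on the tool from outside, world axes, zero at the start; "ft_torque": the same for the moment, N m; "opening": finger opening in m; "gripper_force": force on a finger pad.
Only numpy, scipy, OpenCV 4.12 (cv2) and the standard library are available. Lean on these libraries where they do the work, as an engineer would, in place of code of your own. Each camera call takes 0.05 s, during which the arm holds its last target. There are 200 camera calls.

## Working session

There is one attempt and no reset: what is moved stays moved. The work goes in short steps, Python scripts to look and compute and a shell command to move; the robot and the scene stay as the last step left them, time stands still between calls to the robot, and variables do not carry over. Pictures are saved under pics/ and viewed, at most 17 in all, crops included, and the job is handed in when it is done.

```bash
mkdir -p pics; ls; python3 - <<'E'
from plant import env
import cv2,numpy as np
np.set_printoptions(precision=4,suppress=True)
s=env.get_state();print({k:np.array(v).round(4) for k,v in s.items()})
for n in("scene","side","wrist"):
    im=env.read_camera(n);cv2.imwrite(f"pics/{n}0.png",im[:,:,::-1])
    print(n,env.camera_info(n))
E
```

```text
pics
{'t': np.float64(0.0), 'qpos': array([-1.0788,  0.5019, -0.4268,  1.5515,  0.2208,  1.1383, -0.2103]), 'joint_vel': array([ 0.0004,  0.0002, -0.0011, -0.0001,  0.0007,  0.0017, -0.0016]), 'tau': array([  0.0011, -56.6606,  -5.8159, -27.9115,  -0.0688,   0.0311,
         0.0002]), 'position': array([0.1473, 0.6325, 0.2912]), 'eef_rot': array([-0.0001,  0.1141,  0.9935, -0.001 ]), 'ft_force': array([-0.5824, -0.3121, -0.3006]), 'ft_torque': array([-0.0273,  0.0277, -0.0239]), 'gripper_force': np.float64(0.0), 'opening': np.float64(0.0917)}
scene {'K': array([[447.3797,   0.    , 255.519 ],
       [  0.    , 447.3797, 187.9218],
       [  0.    ,   0.    ,   1.    ]]), 'extrinsics': array([[ 0.8253,  0.3994, -0.3993,  0.1734],
       [-0.5646,  0.5671, -0.5997, -0.5713],
       [-0.0131,  0.7203,  0.6935,  0.64  ],
       [ 0.    ,  0.    ,  0.    ,  1.    ]])}
side {'K': array([[346.5075,   0.    , 252.9047],
       [  0.    , 346.5075, 192.6473],
       [  0.    ,   0.    ,   1.    ]]), 'extrinsics': array([[-0.9617,  0.1649, -0.2191,  0.3444],
       [-0.2736, -0.6285,  0.7281,  0.5543],
       [-0.0176,  0.7602,  0.6495,  0.6037],
       [ 0.    ,  0.    ,  0.    ,  1.    ]])}
wrist {'K': array([[299.374 ,   0.    , 257.482 ],
       [  0.    , 299.374 , 189.6698],
       [  0.    ,   0.    ,   1.    ]]), 'T_tool_cam': array([[ 0.0001,  0.9542,  0.2993,  0.0815],
       [ 1.    ,  0.0001, -0.0007, -0.0011],
       [-0.0006,  0.2993, -0.9542, -0.093 ],
       [ 0.    ,  0.    ,  0.    ,  1.    ]])}
```

View pics/scene0.png

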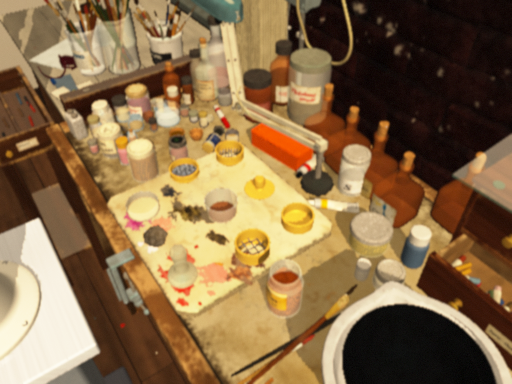

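View pics/side0.png

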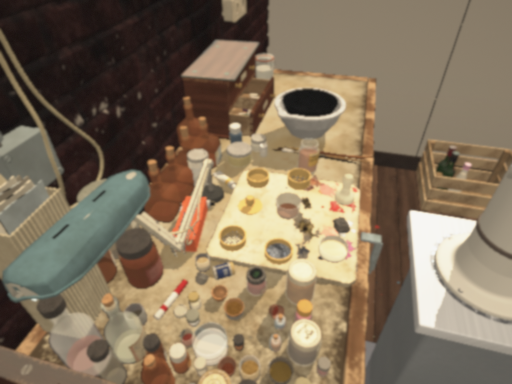

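The scene shows four brass rings at about (184,170), (230,153), (298,217) and (252,246), the lid at (260,187), and the glass at (221,204). I'll enlarge both views.

```bash
python3 - <<'E'
import cv2
a=cv2.imread("pics/scene0.png")[130:275,150:350];cv2.imwrite("pics/c1.png",cv2.resize(a,None,fx=4,fy=4,interpolation=cv2.INTER_CUBIC))
a=cv2.imread("pics/side0.png")[155:275,205:355];cv2.imwrite("pics/c2.png",cv2.resize(a,None,fx=5,fy=5,interpolation=cv2.INTER_CUBIC))
E
```

```text
(no output)
```

View pics/c1.png

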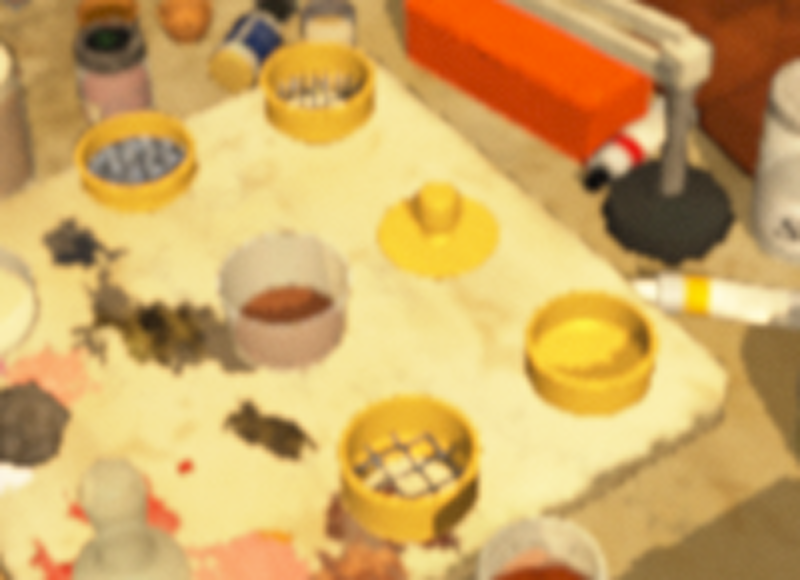

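View pics/c2.png

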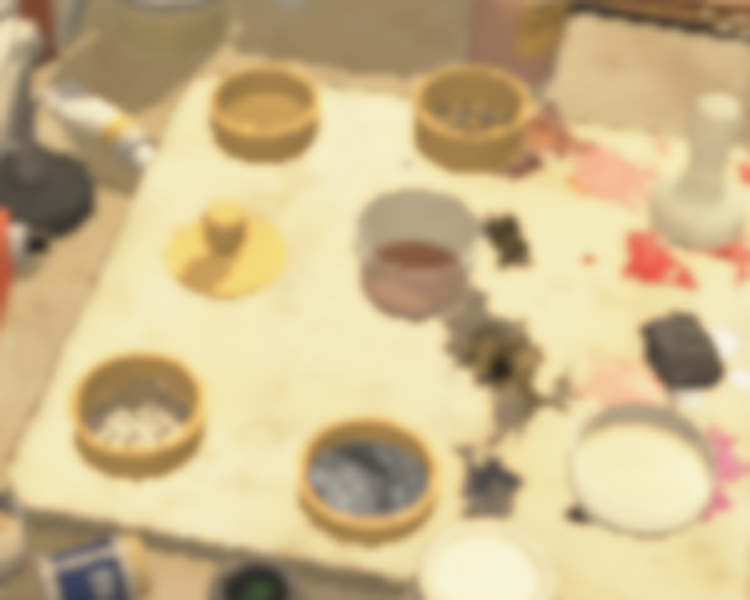

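The crops show the fine ring at c1 (137,160), medium (318,90), pan (592,350), coarse (410,465), lid (438,230) and glass (284,300). In c2 they are at (368,480), (138,415), (265,112), (473,118), (226,250) and (418,255). Next I'll fit positions.

```bash
cat > h.py <<'E'
from plant import env
import cv2,numpy as np
from scipy.optimize import least_squares
from scipy.spatial.transform import Rotation as R
np.set_printoptions(precision=4,suppress=True)
def tool(s=None):
    s=s or env.get_state();q=s["eef_rot"];T=np.eye(4);T[:3,:3]=R.from_quat([q[1],q[2],q[3],q[0]]).as_matrix();T[:3,3]=s["position"];return T
def proj(n,P,T=None):
    c=env.camera_info(n);E=np.array(c["extrinsics"]) if n!="wrist" else T@np.array(c["T_tool_cam"])
    p=(np.c_[P,np.ones(len(P))]@np.linalg.inv(E).T)[:,:3]*[1,-1,-1]
    p=p@np.array(c["K"]).T;return p[:,:2]/p[:,2:]
a=np.linspace(0,2*np.pi,180)
def circ(x,y,z,r):return np.c_[x+r*np.cos(a),y+r*np.sin(a),0*a+z]
def ext(n,x,y,z,r,T=None):
    p=proj(n,circ(x,y,z,r),T);return np.array([p[:,0].min(),p[:,0].max(),p[:,1].min(),p[:,1].max()])
E
python3 - <<'E'
from h import *
D=dict(fine=(.040,.031,(76,198,110),(299,436,418)),med=(.045,.031,(260,376,40),(72,205,352)),pan=(.040,.031,(526,657,291),(209,320,63)),
coarse=(.050,.031,(339,480,395),(412,533,64)),lid=(.051,.011,(415,461,182),(201,246,202)),glass=(.056,.0315,(220,348,232),(357,480,189)))
for k,(z,r,s,d) in D.items():
    s=np.array(s)/4+[150,150,130];d=np.array(d)/5+[205,205,155]
    w=[1,1,.7]
    fs=lambda p:(ext("scene",*p,z,r)[:3]-s)*w
    fd=lambda p:(ext("side",*p,z,r)[:3]-d)*w
    A=least_squares(fs,[.6,.1]);B=least_squares(fd,[.6,.1]);C=least_squares(lambda p:np.r_[fs(p),fd(p)],[.6,.1])
    print(k,A.x,B.x,C.x,C.fun)
# other things: ochre, wide jar centers (approx base), lamp base, small jar
def ray(n,u,v,z):
    return least_squares(lambda p:proj(n,[[p[0],p[1],z]])[0]-[u,v],[.6,0]).x
print("ochre",ray("scene",285,270,.088),"wide",ray("scene",371,226,.047),"lampbase",ray("scene",317,182,.01),"pole top",ray("scene",322,143,.12),"smalljar",ray("scene",178,142,.05),"pestle",ray("scene",178,250,.07),"cup",ray("scene",142,155,.05))
E
```

```text
fine [0.4344 0.0812] [0.4325 0.0853] [0.4338 0.0817] [-0.3906 -0.3066 -0.0321 -1.3226  0.794  -1.0812]
med [0.5379 0.0726] [0.5361 0.077 ] [0.5377 0.0733] [-0.4498 -0.074  -0.1118 -1.0981  0.7579 -1.0238]
pan [ 0.5419 -0.155 ] [ 0.5422 -0.153 ] [ 0.5424 -0.1543] [-0.7285  0.7358 -0.3005 -0.4469  0.5744 -0.2756]
coarse [ 0.4336 -0.1678] [ 0.4332 -0.1657] [ 0.4337 -0.1676] [-0.7923  0.6954 -0.1284  0.1118 -0.1815 -0.2944]
lid [ 0.5324 -0.0466] [ 0.5325 -0.0428] [ 0.5331 -0.0453] [ 0.0299 -0.1262 -0.3521 -0.0132  0.0932 -0.4917]
glass [ 0.4403 -0.0555] [ 0.439  -0.0509] [ 0.4402 -0.0551] [-1.3607  1.0015 -0.228  -1.2079  0.918  -0.9445]
ochre [ 0.4274 -0.2651] wide [ 0.6257 -0.254 ] lampbase [ 0.6493 -0.0847] pole top [ 0.6424 -0.0933] smalljar [0.4575 0.1511] pestle [ 0.3181 -0.1254] cup [0.3764 0.1553]
```

```bash
python3 -m pendant '0 0 -3 0 0 0 0; 0 0 -3 0 0 0 0; 0 0 -3 0 0 0 0; 0 0 -3 0 0 0 0; 0 -3 -3 0 0 0 0.1; 0 -3 -3 0 0 0 0.1; 0 -3 0 0 0 0 0.03; 0 -3 0 0 0 0 0' ; python3 -c "
from h import *
print(env.get_state()['qpos'],tool())"
```

```text
t: 0.82
position: [0.2151, 0.4156, 0.2923]
eef_rot: [0.0, 0.228, 0.974, -0.0]
ft_force: [1.3, 0.8, 1.1]
opening: 0.0919
gripper_force: 0.0
[-0.82    0.1607 -0.3632  1.9927  0.0686  0.9999 -0.1052] [[-0.8961  0.4439  0.0007  0.2151]
 [ 0.4439  0.8961 -0.0006  0.4156]
 [-0.0008 -0.0002 -1.      0.2923]
 [ 0.      0.      0.      1.    ]]
```

```bash
cat >> h.py <<'E'
def goal(x,y,z,head=None):
    "shift (cm) in present tool axes, then turn about tool z, to bring TCP to x,y,z with closing line at heading (deg)"
    T=tool();d=T[:3,:3].T@(np.array([x,y,z])-T[:3,3])*100
    hd=np.degrees(np.arctan2(T[1,1],T[0,1]));w=0 if head is None else -np.radians(head-hd)
    tilt=T[:3,:3].T@np.cross(T[:3,2],[0,0,-1])
    print("shift cm",d.round(2),"heading",hd.round(1),"turn wz",round(w,3),"tilt fix",tilt.round(4))
def snap(name,f=None,crop=None):
    T=tool();im=env.read_camera("wrist")[:,:,::-1]
    if crop:im=im[crop[1]:crop[3],crop[0]:crop[2]]
    if f:im=cv2.resize(im,None,fx=f,fy=f,interpolation=cv2.INTER_CUBIC)
    cv2.imwrite("pics/"+name,im);np.save("pics/"+name[:-4]+".npy",T)
E
python3 -c "
from h import *
goal(.434,.082,.2,30)"
```

```text
shift cm [-34.41 -20.17   9.26] heading 63.6 turn wz 0.587 tilt fix [-0.0002  0.0008 -0.    ]
```

```bash
python3 -m pendant '0 -2.5 -1.4 0 0 0 0;0 -2.5 -1.4 0 0 0 0;0 -2.5 -1.4 0 0 0 0;0 -2.5 -1.4 0 0 0 0;0 -2.5 -1.4 0 0 0 0;0 -2.5 -1.4 0 0 0 0;0 -2.5 -1.4 0 0 0 0;0 -2.5 -1.4 0 0 0 0' >/dev/null; python3 -m pendant '0 -2.5 -1.5 1 0 0 0;0 -2.5 -1.5 1 0 0 0;0 -2.5 -1.5 1 0 0 0;0 -2.5 -1.5 1 0 0 0;0 -2.2 -1.5 1 0 0 0;0 -2.2 -1.5 2 0 0 0;0 0 0 2 0 0 0.05;0 0 0 0 0 0 0.12' ; python3 -m pendant '0 0 0 0 0 0 0.12;0 0 0 0 0 0 0.12;0 0 0 0 0 0 0.12;0 0 0 0 0 0 0.05;0 0 0 0 0 0 0;0 0 0 0 0 0 0;0 0 0 0 0 0 0;0 0 0 0 0 0 0'; python3 -c "
from h import *
goal(.434,.082,.2,30);print(env.get_state()['qpos']);snap('w1.png')"
```

```text
t: 2.15
position: [0.4322, 0.0818, 0.199]
eef_rot: [-0.002, 0.312, 0.95, -0.002]
ft_force: [-0.9, 0.4, 0.0]
opening: 0.0918
gripper_force: 0.0
t: 2.82
position: [0.4337, 0.0842, 0.2022]
eef_rot: [-0.0, 0.496, 0.868, -0.0]
ft_force: [-0.2, -0.6, -0.3]
opening: 0.0918
gripper_force: 0.0
shift cm [-0.21 -0.08  0.22] heading 30.6 turn wz 0.01 tilt fix [-0.0001 -0.0001 -0.    ]
[-0.3518  0.2272  0.1109  2.1496 -0.036   0.7666  0.3156]
```

View pics/w1.png

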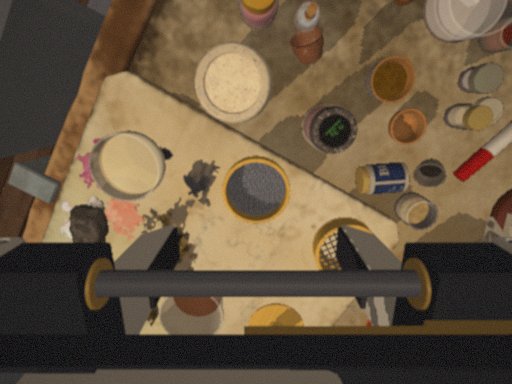

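```bash
cat >> h.py <<'E'
def fit(name,x,y,z,r,lrb=None,pad=14):
    "find the brass rim near x,y by maximising the brass-nonbrass edge around the predicted outer rim circle"
    T=np.load("pics/"+name[:-4]+".npy");im=cv2.GaussianBlur(cv2.imread("pics/"+name),(3,3),0)
    lab=cv2.cvtColor(im,cv2.COLOR_BGR2LAB)[:,:,2].astype(np.float32)
    def val(x,y,rr):
        p=proj("wrist",circ(x,y,z,rr),T).astype(np.float32);return cv2.remap(lab,p[:,:1],p[:,1:],cv2.INTER_LINEAR)[:,0]
    best=max(((np.clip(val(x+i,y+j,r-.0012)-val(x+i,y+j,r+.002),0,15).mean(),x+i,y+j) for i in np.arange(-pad,pad+.1,.5)/1e3 for j in np.arange(-pad,pad+.1,.5)/1e3))
    print(name,np.round(best,4));return best[1:]
E
python3 - <<'E'
from h import *
x,y=fit("w1.png",.434,.082,.040,.031)
print(ext("wrist",x,y,.040,.031,np.load("pics/w1.npy")))
x,y=fit("w1.png",.5377,.0733,.045,.031)
r=least_squares(lambda p:ext("wrist",*p,.040,.031,np.load("pics/w1.npy"))[[0,1,3]]-[223,290,222],[.434,.082]);print(r.x,r.fun)
E
```

```text
Traceback (most recent call last):
  File "h.py", line 33, in fit
    best=max(((np.clip(val(x+i,y+j,r-.0012)-val(x+i,y+j,r+.002),0,15).mean(),x+i,y+j) for i in np.arange(-pad,pad+.1,.5)/1e3 for j in np.arange(-pad,pad+.1,.5)/1e3))
  File "h.py", line 33, in <genexpr>
    best=max(((np.clip(val(x+i,y+j,r-.0012)-val(x+i,y+j,r+.002),0,15).mean(),x+i,y+j) for i in np.arange(-pad,pad+.1,.5)/1e3 for j in np.arange(-pad,pad+.1,.5)/1e3))
                                            ~~~^^^^^^^^^^^^^^^^
  File "h.py", line 32, in val
    p=proj("wrist",circ(x,y,z,rr),T).astype(np.float32);return cv2.remap(lab,p[:,:1],p[:,1:],cv2.INTER_LINEAR)[:,0]
      ~~~~^^^^^^^^^^^^^^^^^^^^^^^^^^
  File "h.py", line 9, in proj
    c=env.camera_info(n);E=np.array(c["extrinsics"]) if n!="wrist" else T@np.array(c["T_tool_cam"])
ValueError: time passes only in moves, steps and waits
```

```bash
sed -i 's/^def proj/INFO={n:env.camera_info(n) for n in ("scene","side","wrist")}\ndef proj/; s/c=env.camera_info(n);E/c=INFO[n];E/' h.py
python3 - <<'E'
from h import *
x,y=fit("w1.png",.434,.082,.040,.031)
print(ext("wrist",x,y,.040,.031,np.load("pics/w1.npy")))
x,y=fit("w1.png",.5377,.0733,.045,.031)
r=least_squares(lambda p:ext("wrist",*p,.040,.031,np.load("pics/w1.npy"))[[0,1,3]]-[223,290,222],[.434,.082]);print(r.x,r.fun)
E
```

```text
w1.png [14.8687  0.432   0.082 ]
[220.898  290.1991 157.4416 223.4805]
w1.png [5.772  0.5372 0.0743]
[0.432  0.0836] [-1.2046  1.2045  0.0937]
```

```bash
sed -i 's/,0,15)/,0,60)/' h.py
python3 - <<'E'
from h import *
x,y=fit("w1.png",.434,.082,.040,.031)
fit("w1.png",.5377,.0733,.045,.031)
goal(.432,.083,.093,30)
E
```

```text
w1.png [15.9932  0.432   0.082 ]
w1.png [6.5288 0.5372 0.0738]
shift cm [-0.02 -0.21 10.92] heading 30.5 turn wz 0.009 tilt fix [ 0.     -0.0001 -0.    ]
```

```bash
python3 -m pendant '0 0 -0.2 2 0 0 0;0 0 0 2 0 0 0;0 0 0 2 0 0 0;0 0 0 2 0 0 0;0 0 0 1.5 0 0 0;0 0 0 1 0 0 0;0 0 0 0.4 0 0 0;0 0 0 0 0 0 0' >/dev/null; python3 -m pendant '0.1 0 0 0 0 0 0;0.2 0 0 0 0 0 0;0.3 0 0 0 0 0 0;0.4 0 0 0 0 0 0;0.6 0 0 0 0 0 0;1 0 0 0 0 0 0;1 0 0 0 0 0 0;1 0 0 0 0 0 0';python3 -c "
from h import *
goal(.432,.0825,.093,30)"
```

```text
t: 4.2
position: [0.4323, 0.0833, 0.0937]
eef_rot: [0.0, 0.496, 0.868, 0.0]
ft_force: [-0.9, -0.1, 6.3]
opening: 0.0599
gripper_force: 30.0
shift cm [-0.05 -0.07  0.07] heading 30.5 turn wz 0.008 tilt fix [ 0.0008  0.0001 -0.    ]
```

```bash
python3 -m pendant '1 0 0 -0.5 0 0 0;1 0 0 -1 0 0 0;1 0 0 -2 0 0 0;1 0 0 -2 0 0 0;1 0 0 -2 0 0 0;1 0 0 -2 0 0 0;1 0 0 -1 0 0 0;1 0 0 -0.5 0 0 0'  >/dev/null; python3 -m pendant '1 0 0 0 0 0 -0.12;1 0 0 0 0 0 -0.12;1 0 0 0 0 0 -0.12;1 0 0 0 0 0 -0.12;1 0 0 0 0 0 -0.12;1 0 0 0 0 0 -0.12;1 0 0 0 0 0 -0.12;1 0 0 0 0 0 -0.12';python3 -c "
from h import *
goal(.54,-.05,.2,90);print(env.get_state()['qpos'])"
```

```text
t: 5.53
position: [0.4313, 0.083, 0.2024]
eef_rot: [-0.001, 0.036, 0.999, -0.0]
ft_force: [-0.1, 0.9, -1.3]
opening: 0.0597
gripper_force: 30.0
shift cm [-11.81 -12.48   0.23] heading 85.8 turn wz -0.073 tilt fix [-0.0005 -0.0018  0.    ]
[-0.2212  0.2245 -0.0335  2.1498  0.0106  0.7693  1.2364]
```

```bash
python3 -m pendant '1 -1.5 -1.5 0 0 0 0;1 -1.7 -1.8 0 0 0 0;1 -1.7 -1.8 0 0 0 0;1 -1.7 -1.8 0 0 0 0;1 -1.7 -1.8 0 0 0 0;1 -1.7 -1.8 0 0 0 0;1 -1.5 -1.5 0 0 0 -0.07;1 -0.3 -0.5 0.2 0 0 0'  >/dev/null; python3 -m pendant '1 0 0 0 0 0 0;1 0 0 0 0 0 0;1 0 0 0 0 0 0;1 0 0 0 0 0 0;1 0 0 0 0 0 0;1 0 0 0 0 0 0;1 0 0 0 0 0 0;1 0 0 0 0 0 0';python3 -c "
from h import *
snap('w2.png')
fit('w2.png',.5424,-.154,.040,.031)
fit('w2.png',.4337,-.1676,.050,.031)
goal(.5424,-.154,.2,90)"
```

```text
t: 6.87
position: [0.5401, -0.0502, 0.2014]
eef_rot: [0.0, 0.004, 1.0, 0.0]
ft_force: [-0.7, -0.1, -1.6]
opening: 0.0596
gripper_force: 30.0
w2.png [16.2744  0.5419 -0.153 ]
w2.png [21.8001  0.4332 -0.1661]
shift cm [ -0.32 -10.36   0.13] heading 89.5 turn wz -0.009 tilt fix [ 0.      0.0002 -0.    ]
```

View pics/w2.png

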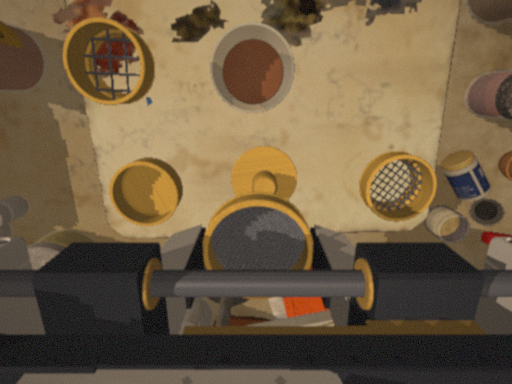

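The pan sits at (145,191), coarse at (105,60), medium at (398,186), lid at (264,172), and the sieve is held at (258,240). I'll check the in-hand offset.

```bash
python3 - <<'E'
from h import *
T=np.load("pics/w2.npy");z=T[2,3]-.0537
r=least_squares(lambda p:ext("wrist",*p,z,.031,T)[:3]-[203,313,193],[.54,-.05]);print(r.x-T[:2,3],r.fun)
# same bias for known: pan via l,r,top? 
r=least_squares(lambda p:ext("wrist",*p,.040,.031,T)[[0,1,3]]-[110,181,226],[.54,-.15]);print(r.x,r.fun)
E
python3 -m pendant '1 -0.2 -1.3 0 0 0 0;1 0 -1.5 0 0 0 0;1 0 -1.5 0 0 0 0;1 0 -1.5 0 0 0 0;1 0 -1.5 0 0 0 0;1 0 -1.5 0 0 0 0;1 0 -1.2 0 0 0 0;1 0 -0.2 0 0 0 0'
```

```text
[-0.0028 -0.0006] [-1.7986  1.8016  0.2038]
[ 0.5416 -0.1511] [ 0.5986 -0.6036 -0.0474]
t: 7.58
position: [0.5409, -0.1556, 0.2013]
eef_rot: [0.0, 0.006, 1.0, -0.001]
ft_force: [0.3, 0.5, -0.4]
opening: 0.06
gripper_force: 30.0
```

```bash
python3 -c "
from h import *
goal(.5422,-.153,.122,90)"
```

```text
shift cm [-0.12  0.27  7.93] heading 89.3 turn wz -0.012 tilt fix [-0.0015  0.0001 -0.    ]
```

```bash
python3 -m pendant '1 -0.1 0.27 1 0 0 0;1 0 0 1.5 0 0 0;1 0 0 1.5 0 0 0;1 0 0 1.5 0 0 0;1 0 0 1.5 0 0 0;1 0 0 0.7 0 0 0;1 0 0 0.2 0 0 0;1 0 0 0 0 0 0'; python3 -c "
from h import *
goal(.5422,-.153,.1097,90)
a=env.read_camera('scene')[160:260,240:350];b=env.read_camera('side')[150:205,215:325]
a=cv2.resize(a[:,:,::-1],None,fx=4,fy=4,interpolation=cv2.INTER_CUBIC);b=cv2.resize(b[:,:,::-1],None,fx=4,fy=4,interpolation=cv2.INTER_CUBIC)
cv2.imwrite('pics/c3.png',cv2.copyMakeBorder(np.vstack([a[:380],b]),0,0,0,0,0))"
```

```text
t: 8.25
position: [0.542, -0.1487, 0.1214]
eef_rot: [-0.001, 0.004, 1.0, 0.0]
ft_force: [0.2, 0.1, -0.8]
opening: 0.0597
gripper_force: 30.0
shift cm [-0.02 -0.43  1.17] heading 89.6 turn wz -0.008 tilt fix [ 0.0008 -0.0015  0.    ]
```

View pics/c3.png

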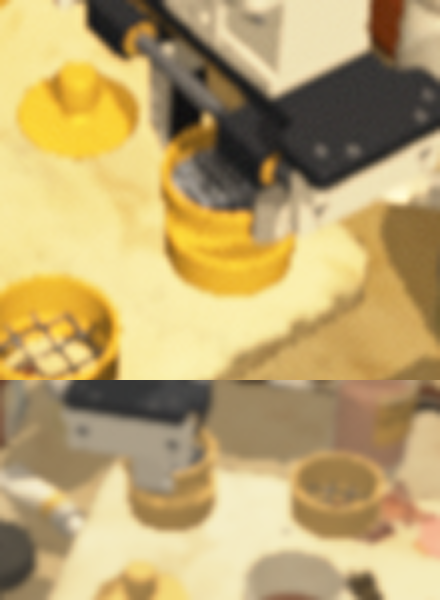

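The sieve hovers just above the pan's rim, a few mm left of it (about 4 mm to +y). I'll correct that and lower.

```bash
python3 -m pendant '1 0 -0.35 0 0 0 0;1 0 0 0 0 0 0;1 0 0 0 0 0 0;1 0 0 0 0 0 0;1 0 0 0.2 0 0 0;1 0 0 0.2 0 0 0;1 0 0 0.2 0 0 0;1 0 0 0 0 0 0'; python3 -m pendant '1 0 0 0.2 0 0 0;1 0 0 0.1 0 0 0;1 0 0 0 0 0 0;1 0 0 0 0 0 0;1 0 0 0 0 0 0;1 0 0 0 0 0 0;1 0 0 0 0 0 0;1 0 0 0 0 0 0';python3 -c "
from h import *
goal(.5422,-.153,.1097,90)"
```

```text
t: 9.02
position: [0.5419, -0.1532, 0.1156]
eef_rot: [-0.001, 0.004, 1.0, 0.0]
ft_force: [-0.2, -0.3, -0.5]
opening: 0.06
gripper_force: 30.0
t: 9.68
position: [0.5423, -0.1533, 0.1133]
eef_rot: [0.0, 0.004, 1.0, 0.0]
ft_force: [0.7, -0.2, -1.4]
opening: 0.0596
gripper_force: 30.0
shift cm [0.01 0.03 0.36] heading 89.5 turn wz -0.009 tilt fix [ 0.      0.0002 -0.    ]
```

```bash
python3 -m pendant '1 0 0 0.1 0 0 0;1 0 0 0.1 0 0 0;1 0 0 0.1 0 0 0;1 0 0 0 0 0 0;1 0 0 0 0 0 0;1 0 0 0 0 0 0;1 0 0 0 0 0 0;1 0 0 0 0 0 0'; python3 -m pendant '1 0 0 0.1 0 0 0;1 0 0 0 0 0 0;1 0 0 0 0 0 0;1 0 0 0 0 0 0;1 0 0 0 0 0 0;1 0 0 0 0 0 0;1 0 0 0 0 0 0;1 0 0 0 0 0 0'
```

```text
t: 10.35
position: [0.5423, -0.1533, 0.1102]
eef_rot: [0.0, 0.004, 1.0, -0.0]
ft_force: [-0.1, 0.4, -0.6]
opening: 0.0596
gripper_force: 30.0
t: 11.02
position: [0.5424, -0.1534, 0.1097]
eef_rot: [0.0, 0.004, 1.0, -0.0]
ft_force: [-1.3, 0.9, 5.2]
opening: 0.0596
gripper_force: 30.0
```

```bash
python3 -m pendant '0.3 0 0 0 0 0 0;0.2 0 0 0 0 0 0;0.1 0 0 0 0 0 0;0 0 0 0 0 0 0;0 0 0 0 0 0 0;0 0 0 0 0 0 0;0 0 0 0 0 0 0;0 0 0 0 0 0 0'; python3 -m pendant '0 0 0 -1 0 0 0;0 0 0 -2 0 0 0;0 0 0 -2 0 0 0;0 0 0 -2 0 0 0;0 0 0 -2 0 0 0;0 0 0 -1 0 0 0;0 0 0 0 0 0 0;0 0 0 0 0 0 0';python3 -c "
from h import *
snap('w3.png')
fit('w3.png',.5424,-.153,.056,.031)
goal(.537,.074,.21,105)"
```

```text
t: 11.68
position: [0.5422, -0.1533, 0.1091]
eef_rot: [-0.0, 0.004, 1.0, 0.0]
ft_force: [-0.2, 0.0, -0.2]
opening: 0.0918
gripper_force: 0.0
t: 12.35
position: [0.5425, -0.1534, 0.2097]
eef_rot: [0.001, 0.004, 1.0, -0.0]
ft_force: [0.1, -0.0, -0.7]
opening: 0.0919
gripper_force: 0.0
w3.png [15.5806  0.5419 -0.1545]
shift cm [ 0.68 22.71 -0.13] heading 89.5 turn wz -0.27 tilt fix [ 0.0002 -0.0008 -0.    ]
```

View pics/w3.png

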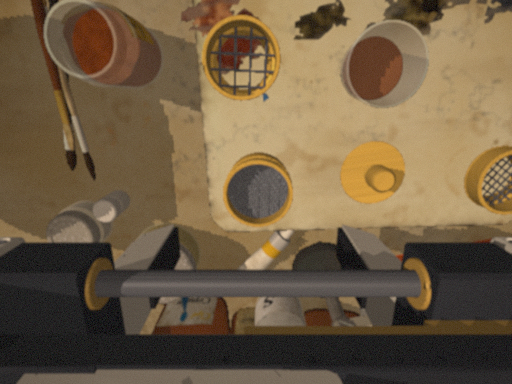

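The fine sieve sits concentric in the pan at (258,190), and the ochre jar, coarse sieve and lid are undisturbed. Next, the medium.

```bash
python3 -m pendant '0 0.1 2 0 0 0 0;0 0.1 3 0 0 0 0;0 0.1 3 0 0 0 0;0 0.1 3 0 0 0 0;0 0.1 3 0 0 0 0;0 0.1 3 0 0 0 0;0 0 3 0 0 0 0;0 0.1 2.7 0 0 0 0' >/dev/null; python3 -m pendant '0 0 0 0 0 0 -0.1;0 0 0 0 0 0 -0.1;0 0 0 0 0 0 -0.07;0 0 0 0 0 0 0;0 0 0 0 0 0 0;0 0 0 0 0 0 0;0 0 0 0 0 0 0;0 0 0 0 0 0 0';python3 -c "
from h import *
snap('w4.png')
fit('w4.png',.5372,.0735,.045,.031)
goal(.537,.074,.093,105)"
```

```text
t: 13.73
position: [0.5371, 0.0735, 0.209]
eef_rot: [-0.0, -0.13, 0.992, -0.0]
ft_force: [0.2, -0.6, 0.4]
opening: 0.0918
gripper_force: 0.0
w4.png [16.2988  0.5367  0.0735]
shift cm [ 0.01  0.04 11.61] heading 104.9 turn wz -0.001 tilt fix [-0.     -0.0002  0.    ]
```

View pics/w4.png

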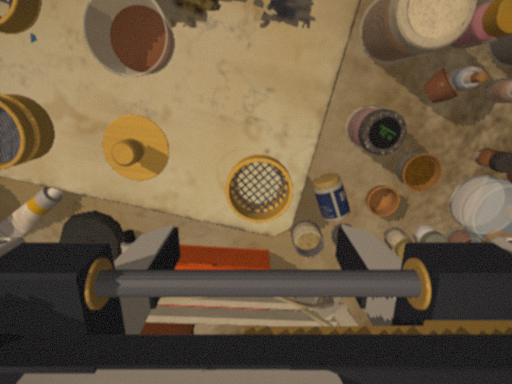

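```bash
python3 - <<'E'
from h import *
def ray(n,u,v,z): return least_squares(lambda p:proj(n,[[p[0],p[1],z]])[0]-[u,v],[.6,0]).x
for c in [(530,5),(600,40),(660,70)]:
  for z in (.08,.115): print(c,z,ray("scene",150+c[0]/4,130+c[1]/4,z))
for p in [(198,205),(207,172),(185,240)]: print(p,ray("side",*p,.115))
E
```

```text
(530, 5) 0.08 [0.6374 0.0207]
(530, 5) 0.115 [ 0.6084 -0.0163]
(600, 40) 0.08 [ 0.6486 -0.0234]
(600, 40) 0.115 [ 0.6189 -0.0576]
(660, 70) 0.08 [ 0.6578 -0.0595]
(660, 70) 0.115 [ 0.6275 -0.0915]
(198, 205) [0.6096 0.074 ]
(207, 172) [ 0.6337 -0.0378]
(185, 240) [0.5953 0.1708]
```

```bash
python3 -m pendant '0.13 0 0 2 0 0 0;0.13 0 0 2 0 0 0;0.13 0 0 2 0 0 0;0.13 0 0 1.5 0 0 0;0.13 0 0 1.2 0 0 0;0.13 0 0 1 0 0 0;0.13 0 0 0.7 0 0 0;0.13 0 0 0.3 0 0 0'; python3 -m pendant '0.13 0 0 0 0 0 0;0.2 0 0 0 0 0 0;0.3 0 0 0 0 0 0;0.4 0 0 0 0 0 0;0.6 0 0 0 0 0 0;1 0 0 0 0 0 0;1 0 0 0 0 0 0;1 0 0 0 0 0 0'
```

```text
t: 14.45
position: [0.537, 0.0737, 0.1013]
eef_rot: [-0.001, -0.13, 0.991, -0.0]
ft_force: [0.6, 0.5, 0.7]
opening: 0.08
gripper_force: 0.0
t: 15.12
position: [0.5377, 0.0739, 0.1029]
eef_rot: [0.001, -0.13, 0.991, 0.0]
ft_force: [-0.9, -0.0, 5.7]
opening: 0.0599
gripper_force: 30.0
```

```bash
python3 -m pendant '1 0 0 -0.5 0 0 0;1 0 0 -1 0 0 0;1 0 0 -2 0 0 0;1 0 0 -2 0 0 0;1 0 0 -2 0 0 0;1 0 0 -2 0 0 0;1 0 0 -1 0 0 0.1;1 0 0 -0.5 0 0 0.1'  >/dev/null; python3 -m pendant '1 0 0 0 0 0 0.06;1 0 0 0 0 0 0;1 0 0 0 0 0 0;1 0 0 0 0 0 0;1 0 0 0 0 0 0;1 0 0 0 0 0 0;1 0 0 0 0 0 0;1 0 0 0 0 0 0';python3 -c "
from h import *
goal(.542,-.1535,.2,90)"
```

```text
t: 16.45
position: [0.5372, 0.0737, 0.212]
eef_rot: [-0.0, -0.001, 1.0, -0.0]
ft_force: [0.7, 0.5, -0.6]
opening: 0.0604
gripper_force: 30.0
shift cm [ -0.45 -22.72   1.2 ] heading 90.1 turn wz 0.001 tilt fix [-0.     -0.0004 -0.    ]
```

```bash
python3 -m pendant '1 0 -2 0 0 0 0;1 0 -3 0 0 0 0;1 -0.1 -3 0 0 0 0;1 -0.1 -3 0 0 0 0;1 -0.1 -3 0 0 0 0;1 -0.1 -3 0 0 0 0;1 -0.1 -3 0 0 0 0;1 0 -2.7 0 0 0 0'  >/dev/null; python3 -m pendant '1 0 0 0.5 0 0 0;1 0 0 1 0 0 0;1 0 0 1 0 0 0;1 0 0 1 0 0 0;1 0 0 1 0 0 0;1 0 0 1 0 0 0;1 0 0 0.8 0 0 0;1 0 0 0.3 0 0 0'>/dev/null; python3 -m pendant '1 0 0 0 0 0 0;1 0 0 0 0 0 0;1 0 0 0 0 0 0;1 0 0 0 0 0 0;1 0 0 0 0 0 0;1 0 0 0 0 0 0;1 0 0 0 0 0 0;1 0 0 0 0 0 0';python3 -c "
from h import *
goal(.542,-.1538,.134,90)
a=env.read_camera('scene')[160:260,240:350];b=env.read_camera('side')[150:205,215:325]
a=cv2.resize(a[:,:,::-1],None,fx=4,fy=4,interpolation=cv2.INTER_CUBIC);b=cv2.resize(b[:,:,::-1],None,fx=4,fy=4,interpolation=cv2.INTER_CUBIC)
cv2.imwrite('pics/c4.png',np.vstack([a[:380],b]))"
```

```text
t: 18.45
position: [0.5426, -0.1533, 0.1464]
eef_rot: [0.0, -0.001, 1.0, -0.0]
ft_force: [0.9, 0.4, -1.1]
opening: 0.06
gripper_force: 30.0
shift cm [ 0.06 -0.05  1.24] heading 90.1 turn wz 0.001 tilt fix [-0.      0.0002 -0.    ]
```

View pics/c4.png

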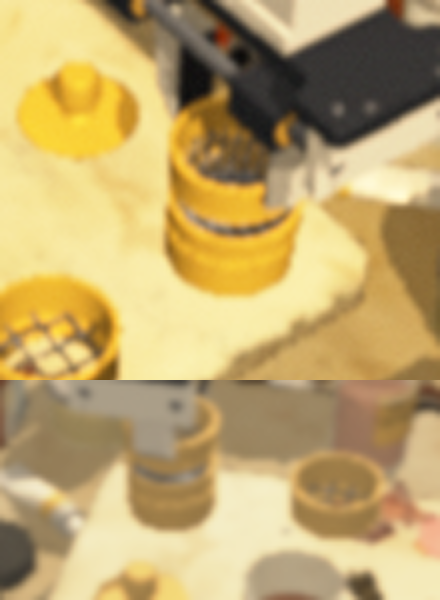

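The medium is centred a few mm above the fine rim in both views. Lowering.

```bash
python3 -m pendant '1 0 -0.04 0.2 0 0 0;1 0 0 0.2 0 0 0;1 0 0 0.2 0 0 0;1 0 0 0.2 0 0 0;1 0 0 0.15 0 0 0;1 0 0 0 0 0 0;1 0 0 0 0 0 0;1 0 0 0 0 0 0'; python3 -m pendant '1 0 0 0.1 0 0 0;1 0 0 0.1 0 0 0;1 0 0 0 0 0 0;1 0 0 0 0 0 0;1 0 0 0 0 0 0;1 0 0 0 0 0 0;1 0 0 0 0 0 0;1 0 0 0 0 0 0'
```

```text
t: 19.22
position: [0.5425, -0.1537, 0.1367]
eef_rot: [-0.0, -0.001, 1.0, 0.0]
ft_force: [-0.5, 0.5, -1.2]
opening: 0.0605
gripper_force: 30.0
t: 19.88
position: [0.5427, -0.1537, 0.1349]
eef_rot: [0.0, -0.001, 1.0, -0.0]
ft_force: [-1.1, -0.5, 2.8]
opening: 0.0599
gripper_force: 30.0
```

```bash
python3 -m pendant '1 0 0 0.1 0 0 0;1 0 0 0 0 0 0;1 0 0 0 0 0 0;1 0 0 0 0 0 0;1 0 0 0 0 0 0;1 0 0 0 0 0 0;1 0 0 0 0 0 0;1 0 0 0 0 0 0'
```

```text
t: 20.55
position: [0.5427, -0.1537, 0.1348]
eef_rot: [0.0, -0.001, 1.0, -0.0]
ft_force: [-3.3, 0.8, 10.5]
opening: 0.0602
gripper_force: 30.0
```

Home: the TCP rose exactly 32 mm from its grip height. Releasing.

```bash
python3 -m pendant '0.3 0 0 -0.1 0 0 0;0.2 0 0 0 0 0 0;0.1 0 0 0 0 0 0;0 0 0 0 0 0 0;0 0 0 0 0 0 0;0 0 0 0 0 0 0;0 0 0 0 0 0 0;0 0 0 0 0 0 0'>/dev/null; python3 -m pendant '0 0 0 -1 0 0 0;0 0 0 -2 0 0 0;0 0 0 -2 0 0 0;0 0 0 -2 0 0 0;0 0 0 -1 0 0 0;0 0 0 0 0 0 0;0 0 0 0 0 0 0;0 0 0 0 0 0 0';python3 -c "
from h import *
snap('w5.png')
fit('w5.png',.5424,-.153,.077,.031)
fit('w5.png',.4332,-.1661,.05,.031)
goal(.433,-.1665,.215,25)"
```

```text
t: 21.88
position: [0.5419, -0.1535, 0.2138]
eef_rot: [-0.001, -0.001, 1.0, 0.0]
ft_force: [0.4, -0.2, -0.0]
opening: 0.092
gripper_force: 0.0
w5.png [17.5862  0.5419 -0.155 ]
w5.png [19.2866  0.4332 -0.1666]
shift cm [10.87 -1.29 -0.13] heading 90.1 turn wz 1.136 tilt fix [ 0.0006 -0.0022 -0.    ]
```

```bash
python3 -m pendant '0 1.3 -0.2 0 0 0 0;0 2 -0.2 0 0 0 0;0 2 -0.2 0 0 0 0;0 2 -0.2 0 0 0 0;0 2 -0.2 0 0 0 0;0 1.6 -0.3 0 0 0 0;0 0 0 0 0 0 0.12;0 0 0 0 0 0 0.12' >/dev/null; python3 -m pendant '0 0 0 0 0 0 0.12;0 0 0 0 0 0 0.12;0 0 0 0 0 0 0.12;0 0 0 0 0 0 0.12;0 0 0 0 0 0 0.12;0 0 0 0 0 0 0.12;0 0 0 0 0 0 0.12;0 0 0 0 0 0 0.06'>/dev/null;python3 -m pendant '0 0 0 0 0 0 0;0 0 0 0 0 0 0;0 0 0 0 0 0 0;0 0 0 0 0 0 0;0 0 0 0 0 0 0;0 0 0 0 0 0 0;0 0 0 0 0 0 0;0 0 0 0 0 0 0';python3 -c "
from h import *
snap('w6.png')
fit('w6.png',.4332,-.1661,.05,.031)
goal(.433,-.1665,.102,25)"
```

```text
t: 23.93
position: [0.4335, -0.1669, 0.2147]
eef_rot: [0.0, 0.539, 0.842, 0.0]
ft_force: [0.2, -0.2, 0.1]
opening: 0.0921
gripper_force: 0.0
w6.png [20.014   0.4332 -0.1666]
shift cm [ 0.05 -0.04 11.27] heading 24.8 turn wz -0.004 tilt fix [ 0.0001 -0.     -0.    ]
```

View pics/w6.png

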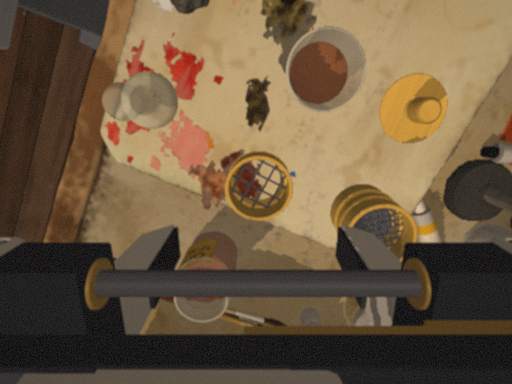

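The coarse sieve is at (259,186). The fingers clear the stack at (365,215) and the ochre jar. Descending.

```bash
python3 -m pendant '0.13 0 -0.03 2 0 0 0;0.13 0.05 0 2 0 0 0;0.13 0 0 2 0 0 0;0.13 0 0 2 0 0 0;0.13 0 0 1.2 0 0 0;0.13 0 0 1 0 0 0;0.13 0 0 0.8 0 0 0;0.13 0 0 0.3 0 0 0'; python3 -m pendant '0.13 0 0 0 0 0 0;0.2 0 0 0 0 0 0;0.3 0 0 0 0 0 0;0.4 0 0 0 0 0 0;0.6 0 0 0 0 0 0;1 0 0 0 0 0 0;1 0 0 0 0 0 0;1 0 0 0 0 0 0';python3 -m pendant '1 0 0 -0.5 0 0 0;1 0 0 -1 0 0 0;1 0 0 -2 0 0 0;1 0 0 -2 0 0 0;1 0 0 -2 0 0 0;1 0 0 -2 0 0 0;1 0 0 -2 0 0 0;1 0 0 -1 0 0 0';python3 -m pendant '1 0 0 0 0 0 -0.12;1 0 0 0 0 0 -0.12;1 0 0 0 0 0 -0.12;1 0 0 0 0 0 -0.12;1 0 0 0 0 0 -0.12;1 0 0 0 0 0 -0.12;1 0 0 0 0 0 -0.12;1 0 0 0 0 0 -0.12';python3 -m pendant '1 0 0 0 0 0 -0.12;1 0 0 0 0 0 -0.05;1 0 0 0 0 0 0;1 0 0 0 0 0 0;1 0 0 0 0 0 0;1 0 0 0 0 0 0;1 0 0 0 0 0 0;1 0 0 0 0 0 0';python3 -c "
from h import *
goal(.5422,-.154,.215,90)"
```

```text
t: 24.65
position: [0.4328, -0.1664, 0.1008]
eef_rot: [-0.001, 0.539, 0.842, -0.0]
ft_force: [-0.0, -0.3, 0.6]
opening: 0.0794
gripper_force: 0.0
t: 25.32
position: [0.4336, -0.1666, 0.1023]
eef_rot: [0.001, 0.539, 0.842, 0.0]
ft_force: [-0.6, -0.2, 6.1]
opening: 0.0597
gripper_force: 30.0
t: 25.98
position: [0.4337, -0.1668, 0.2294]
eef_rot: [0.001, 0.539, 0.842, 0.0]
ft_force: [0.5, 0.0, -1.0]
opening: 0.0595
gripper_force: 30.0
t: 26.65
position: [0.4325, -0.1664, 0.2265]
eef_rot: [-0.0, 0.086, 0.996, 0.0]
ft_force: [-0.1, 0.1, -1.3]
opening: 0.0602
gripper_force: 30.0
t: 27.32
position: [0.433, -0.1664, 0.2267]
eef_rot: [-0.0, 0.005, 1.0, -0.0]
ft_force: [-0.7, 0.1, -1.8]
opening: 0.0597
gripper_force: 30.0
shift cm [-10.9    1.34   1.17] heading 89.5 turn wz -0.009 tilt fix [-0.     -0.0001 -0.    ]
```

```bash
python3 -m pendant '1 -1.3 0.2 0 0 0 0;1 -2 0.2 0 0 0 0;1 -2 0.2 0 0 0 0;1 -2 0.2 0 0 0 0;1 -2 0.2 0 0 0 0;1 -1.3 0.2 0 0 0 0;1 -0.3 0.1 0 0 0 0;1 0 0 0 0 0 0' >/dev/null; python3 -m pendant '1 0 0 0.5 0 0 0;1 0 0 1 0 0 0;1 0 0 1 0 0 0;1 0 0 1 0 0 0;1 0 0 1 0 0 0;1 0 0 0.7 0 0 0;1 0 0 0.5 0 0 0;1 0 0 0.2 0 0 0'>/dev/null; python3 -m pendant '1 0 0 0 0 0 0;1 0 0 0 0 0 0;1 0 0 0 0 0 0;1 0 0 0 0 0 0;1 0 0 0 0 0 0;1 0 0 0 0 0 0;1 0 0 0 0 0 0;1 0 0 0 0 0 0';python3 -c "
from h import *
goal(.542,-.1542,.1553,90)"
```

```text
t: 29.32
position: [0.5422, -0.1544, 0.1678]
eef_rot: [0.0, 0.004, 1.0, -0.0]
ft_force: [1.0, 0.1, -1.1]
opening: 0.0594
gripper_force: 30.0
shift cm [0.02 0.02 1.25] heading 89.5 turn wz -0.009 tilt fix [-0.      0.0001 -0.    ]
```

```bash
python3 -m pendant '1 0 0 0.2 0 0 0;1 0 0 0.2 0 0 0;1 0 0 0.2 0 0 0;1 0 0 0.2 0 0 0;1 0 0 0.15 0 0 0;1 0 0 0 0 0 0;1 0 0 0 0 0 0;1 0 0 0 0 0 0'; python3 -m pendant '1 0 0 0.1 0 0 0;1 0 0 0.1 0 0 0;1 0 0 0 0 0 0;1 0 0 0 0 0 0;1 0 0 0 0 0 0;1 0 0 0 0 0 0;1 0 0 0 0 0 0;1 0 0 0 0 0 0'
```

```text
t: 29.98
position: [0.5422, -0.1544, 0.1582]
eef_rot: [-0.0, 0.004, 1.0, 0.0]
ft_force: [-0.1, 0.4, -1.5]
opening: 0.0597
gripper_force: 30.0
t: 30.65
position: [0.5422, -0.1544, 0.1562]
eef_rot: [-0.0, 0.004, 1.0, 0.0]
ft_force: [0.2, -0.5, -1.2]
opening: 0.0594
gripper_force: 30.0
```

```bash
python3 -m pendant '1 0 0 0.1 0 0 0;1 0 0 0.05 0 0 0;1 0 0 0 0 0 0;1 0 0 0 0 0 0;1 0 0 0 0 0 0;1 0 0 0 0 0 0;1 0 0 0 0 0 0;1 0 0 0 0 0 0'
```

```text
t: 31.32
position: [0.5423, -0.1545, 0.1553]
eef_rot: [0.0, 0.004, 1.0, -0.0]
ft_force: [-1.1, 0.3, 5.6]
opening: 0.0601
gripper_force: 30.0
```

Home. Releasing, then on to the lid.

```bash
python3 -m pendant '0.3 0 0 0 0 0 0;0.2 0 0 0 0 0 0;0.1 0 0 0 0 0 0;0 0 0 0 0 0 0;0 0 0 0 0 0 0;0 0 0 0 0 0 0;0 0 0 0 0 0 0;0 0 0 0 0 0 0'>/dev/null; python3 -m pendant '0 0 0 -1 0 0 0;0 0 0 -2 0 0 0;0 0 0 -2 0 0 0;0 0 0 -2 0 0 0;0 0 0 -1 0 0 0;0 0 0 0 0 0 0;0 0 0 0 0 0 0;0 0 0 0 0 0 0'>/dev/null;python3 -c "
from h import *
snap('w7.png')
fit('w7.png',.5424,-.1545,.103,.031)
fit('w7.png',.5331,-.0453,.024,.030,pad=8);fit('w7.png',.5331,-.0453,.028,.030,pad=8)
goal(.533,-.0455,.2,90)"
```

```text
w7.png [18.9711  0.5409 -0.156 ]
w7.png [18.1389  0.5321 -0.0443]
w7.png [17.6255  0.5311 -0.0458]
shift cm [ 0.92 10.86  3.35] heading 89.5 turn wz -0.009 tilt fix [ 0.0005 -0.0023 -0.    ]
```

View pics/w7.png

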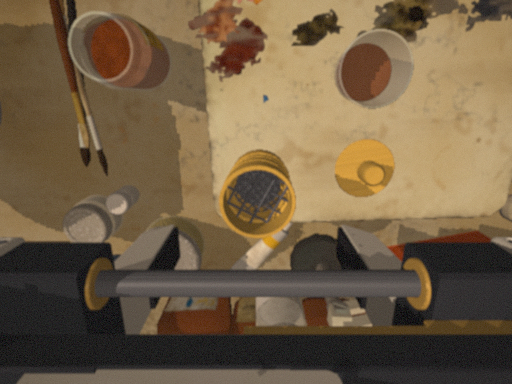

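Stack is concentric at (257,198), lid at (365,168). I'll use a high grip on the knob so the body clears the stack.

```bash
python3 -m pendant '0 0.2 1.2 0 0 0 0;0 0.2 2 0 0 0 0;0 0.2 2 0 0 0 0;0 0.2 2 0 0 0 0;0.35 0.2 2 0 0 0 0;0.35 0 1.2 0.5 0 0 0;0.35 0 0.45 1 0 0 0;0.35 0 0 1 0 0 0'>/dev/null; python3 -m pendant '0.35 0 0 0.5 0 0 0;0.35 0 0 0.3 0 0 0;0.35 0 0 0 0 0 0;0.35 0 0 0 0 0 0;0.35 0 0 0 0 0 0;0.35 0 0 0 0 0 0;0.35 0 0 0 0 0 0;0.35 0 0 0 0 0 0';python3 -c "
from h import *
snap('w8.png')
fit('w8.png',.5321,-.0453,.051,.011,pad=6);fit('w8.png',.5321,-.0453,.026,.030,pad=8)
goal(.532,-.0453,.1085,90)
im=cv2.imread('pics/w8.png')[110:270,160:360];cv2.imwrite('pics/w8c.png',cv2.resize(im,None,fx=4,fy=4))"
```

```text
t: 34.03
position: [0.5333, -0.0459, 0.2021]
eef_rot: [0.0, 0.004, 1.0, 0.0]
ft_force: [-0.4, -0.1, -0.3]
opening: 0.0596
gripper_force: 0.0
w8.png [ 6.4985  0.5316 -0.0483]
w8.png [16.5329  0.5316 -0.0453]
shift cm [0.13 0.06 9.35] heading 89.5 turn wz -0.009 tilt fix [ 0.0001  0.0005 -0.    ]
```

View pics/w8c.png

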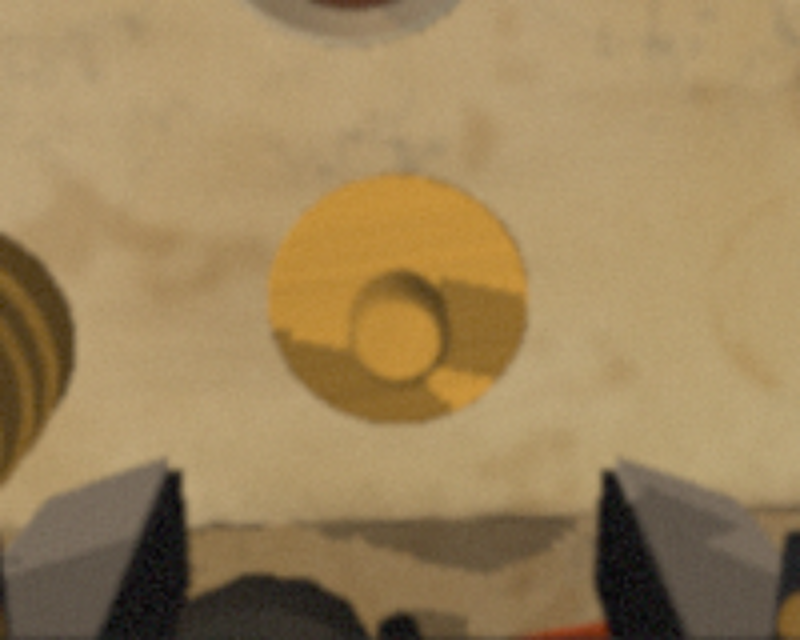

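Knob at crop x 349 to 449, bottom 383. Disc x 268 to 528, y 172 to 425.

```bash
python3 - <<'E'
from h import *
T=np.load("pics/w8.npy")
for z,r,t,i in [(.051,.011,(247.3,272.3,205.7),[0,1,3]),(.028,.030,(227,292,153,216.2),[0,1,2,3]),(.024,.030,(227,292,153,216.2),[0,1,2,3])]:
    q=least_squares(lambda p:ext("wrist",*p,z,r,T)[i]-t,[.53,-.045]);print(q.x,q.fun)
E
```

```text
[ 0.5319 -0.0448] [-0.3178  0.3177  0.0088]
[ 0.5315 -0.0449] [ 0.2658 -0.2662  0.6468 -0.7552]
[ 0.5326 -0.0449] [ 0.7393 -0.7401  1.0554 -1.2511]
```

```bash
python3 -m pendant '0.35 0.13 0.09 1 0 0 0;0.35 0 0 2 0 0 0;0.35 0 0 2 0 0 0;0.35 0 0 2 0 0 0;0.35 0 0 1 0 0 0;0.35 0 0 0.8 0 0 0;0.35 0 0 0.4 0 0 0;0.35 0 0 0.1 0 0 0'; python3 -m pendant '0.35 0 0 0 0 0 0;0.45 0 0 0 0 0 0;0.55 0 0 0 0 0 0;0.65 0 0 0 0 0 0;0.75 0 0 0 0 0 0;1 0 0 0 0 0 0;1 0 0 0 0 0 0;1 0 0 0 0 0 0'; python3 -m pendant '1 0 0 -0.3 0 0 0;1 0 0 -1 0 0 0;1 0 0 -2 0 0 0;1 0 0 -2 0 0 0;1 0 0 -2 0 0 0;1 0 0 -2 0 0 0;1 0 0 -2 0 0 0;1 0 0 -1 0 0 0';python3 -c "
from h import *
goal(.5419,-.1548,.22,90)"
```

```text
t: 34.75
position: [0.5317, -0.0449, 0.1082]
eef_rot: [-0.0, 0.004, 1.0, 0.0]
ft_force: [-0.4, 0.5, -0.4]
opening: 0.0599
gripper_force: 0.0
t: 35.42
position: [0.5319, -0.0449, 0.1089]
eef_rot: [0.0, 0.004, 1.0, 0.0]
ft_force: [-0.2, 0.1, 1.5]
opening: 0.0206
gripper_force: 30.0
t: 36.08
position: [0.5329, -0.0451, 0.2349]
eef_rot: [0.002, 0.004, 1.0, -0.0]
ft_force: [0.2, -0.1, -2.0]
opening: 0.021
gripper_force: 30.0
shift cm [ -0.99 -10.96   1.49] heading 89.5 turn wz -0.009 tilt fix [-0.0001  0.0038 -0.    ]
```

```bash
python3 -m pendant '1 -0.1 -1.2 0 0 0 0;1 -0.2 -1.8 0 0 0 0;1 -0.2 -1.8 0 0 0 0;1 -0.2 -1.8 0 0 0 0;1 -0.2 -1.8 0 0 0 0;1 -0.1 -1.3 0 0 0 0;1 0 -0.95 0 0 0 0;1 0 -0.3 0 0 0 0' >/dev/null; python3 -m pendant '1 0 0 0.5 0 0 0;1 0 0 1 0 0 0;1 0 0 1 0 0 0;1 0 0 0.5 0 0 0;1 0 0 0.3 0 0 0;1 0 0 0 0 0 0;1 0 0 0 0 0 0;1 0 0 0 0 0 0'>/dev/null; python3 -m pendant '1 0 0 0 0 0 0;1 0 0 0 0 0 0;1 0 0 0 0 0 0;1 0 0 0 0 0 0;1 0 0 0 0 0 0;1 0 0 0 0 0 0;1 0 0 0 0 0 0;1 0 0 0 0 0 0';python3 -c "
from h import *
goal(.542,-.1548,.1877,90)
a=env.read_camera('scene')[150:240,240:350];b=env.read_camera('side')[140:200,215:325]
a=cv2.resize(a[:,:,::-1],None,fx=4,fy=4,interpolation=cv2.INTER_CUBIC);b=cv2.resize(b[:,:,::-1],None,fx=4,fy=4,interpolation=cv2.INTER_CUBIC)
cv2.imwrite('pics/c5.png',np.vstack([a,b]))"
```

```text
t: 38.08
position: [0.5408, -0.1545, 0.1987]
eef_rot: [-0.0, 0.004, 1.0, 0.0]
ft_force: [0.1, -0.1, -0.8]
opening: 0.0207
gripper_force: 30.0
shift cm [-0.12 -0.03  1.1 ] heading 89.5 turn wz -0.009 tilt fix [ 0. -0. -0.]
```

View pics/c5.png

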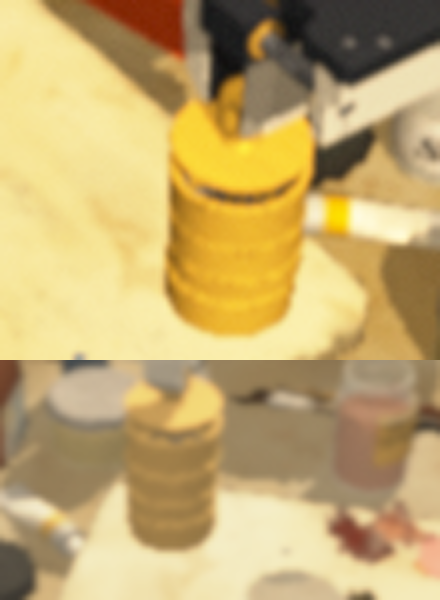

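The lid hovers just above the top rim, possibly 1–2 mm toward −y. Small correction, then lower.

```bash
python3 -m pendant '1 -0.05 0.08 0.2 0 0 0;1 0 0 0.2 0 0 0;1 0 0 0.2 0 0 0;1 0 0 0.1 0 0 0;1 0 0 0 0 0 0;1 0 0 0 0 0 0;1 0 0 0 0 0 0;1 0 0 0 0 0 0'; python3 -m pendant '1 0 0 0.1 0 0 0;1 0 0 0.1 0 0 0;1 0 0 0 0 0 0;1 0 0 0 0 0 0;1 0 0 0 0 0 0;1 0 0 0 0 0 0;1 0 0 0 0 0 0;1 0 0 0 0 0 0'; python3 -m pendant '1 0 0 0.1 0 0 0;1 0 0 0.05 0 0 0;1 0 0 0 0 0 0;1 0 0 0 0 0 0;1 0 0 0 0 0 0;1 0 0 0 0 0 0;1 0 0 0 0 0 0;1 0 0 0 0 0 0'
```

```text
t: 38.85
position: [0.5414, -0.1537, 0.1918]
eef_rot: [0.0, 0.004, 1.0, 0.0]
ft_force: [-0.4, 0.2, -1.2]
opening: 0.0212
gripper_force: 30.0
t: 39.52
position: [0.5414, -0.1537, 0.1897]
eef_rot: [0.0, 0.004, 1.0, -0.0]
ft_force: [0.3, -0.3, -1.7]
opening: 0.0208
gripper_force: 30.0
t: 40.18
position: [0.5414, -0.1537, 0.1882]
eef_rot: [0.0, 0.004, 1.0, 0.0]
ft_force: [0.0, 0.3, -0.8]
opening: 0.0207
gripper_force: 30.0
```

```bash
python3 -m pendant '1 0 0 0.05 0 0 0;1 0 0 0.05 0 0 0;1 0 0 0 0 0 0;1 0 0 0 0 0 0;1 0 0 0 0 0 0;1 0 0 0 0 0 0;1 0 0 0 0 0 0;1 0 0 0 0 0 0'
```

```text
t: 40.85
position: [0.5416, -0.1538, 0.1877]
eef_rot: [0.0, 0.004, 1.0, -0.0]
ft_force: [-2.3, 0.5, 5.7]
opening: 0.0207
gripper_force: 30.0
```

Home at .1877. Release (not fully open) and rise.

```bash
python3 -m pendant '0.7 0 0 0 0 0 0;0.6 0 0 0 0 0 0;0.5 0 0 0 0 0 0;0.35 0 0 0 0 0 0;0.35 0 0 0 0 0 0;0.35 0 0 0 0 0 0;0.35 0 0 0 0 0 0;0.35 0 0 0 0 0 0'; python3 -m pendant '0.35 0 0 -1 0 0 0;0.35 0 0 -2 0 0 0;0.35 0 0 -2 0 0 0;0.35 0 0 -2 0 0 0;0.35 0 0 -1 0 0 0;0.35 1 1 0 0 0 0;0.35 1 1 0 0 0 0;0.35 0 0 0 0 0 0';python3 -m pendant '0.35 1 1 0 0 0 0;0.35 2 2 0 0 0 0;0.35 2 2 0 0 0 0;0.35 2 2 0 0 0 0;0.35 1 1 0 0 0 0;0.35 0 0 0 0 0 0;0.35 0 0 0 0 0 0;0.35 0 0 0 0 0 0';python3 -c "
from h import *
a=env.read_camera('scene')[150:240,240:350];b=env.read_camera('side')[140:200,215:325]
a=cv2.resize(a[:,:,::-1],None,fx=4,fy=4,interpolation=cv2.INTER_CUBIC);b=cv2.resize(b[:,:,::-1],None,fx=4,fy=4,interpolation=cv2.INTER_CUBIC)
cv2.imwrite('pics/c6.png',np.vstack([a,b]))"
```

```text
t: 41.52
position: [0.5413, -0.1537, 0.1871]
eef_rot: [-0.0, 0.004, 1.0, 0.0]
ft_force: [0.7, -0.9, -0.4]
opening: 0.0595
gripper_force: 0.0
t: 42.18
position: [0.5201, -0.1316, 0.2675]
eef_rot: [-0.001, 0.004, 1.0, 0.001]
ft_force: [-1.1, 0.4, -0.8]
opening: 0.0596
gripper_force: 0.0
t: 42.85
position: [0.4435, -0.0539, 0.2676]
eef_rot: [0.001, 0.005, 1.0, -0.0]
ft_force: [0.9, 0.2, 0.5]
opening: 0.0599
gripper_force: 0.0
```

View pics/c6.png

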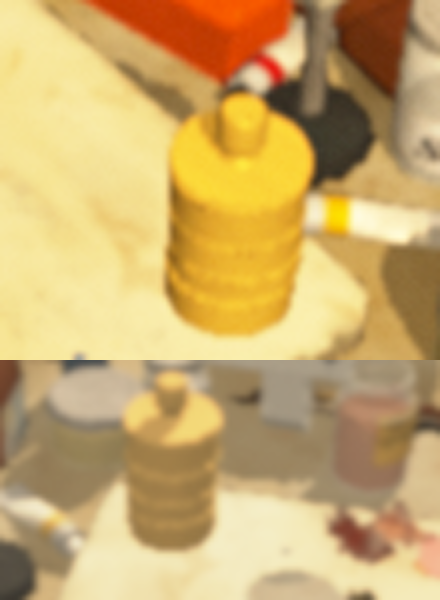

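The full stack stands level with no gaps, lid on top at (242,140), and the robot is clear of it. Handing in.

```bash
python3 -c "
from plant import env
print(env.finish_job())"
```

```text
the job is handed in; nothing more can be done
None
```

The sieve set is stacked on the receiver pan (fine, medium, coarse, then lid), each piece lowered until it seated and then released. The last pictures showed no gaps and the robot clear, and I handed the job in at about 43 s without getting a verdict back.

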